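# Start the thread of a bench magnifier's eyepiece and screw it home

## Task

Fit the black knurled eyepiece to the bench magnifier: take it from the cork tray, set it upright in the mouth of the grey barrel, turn it backward (counter-clockwise seen from above) until it drops a step into the thread, then forward (clockwise) until it is fully home, and let go. Work gently, so that the thread is not crossed or forced, and leave everything else on the bench where it is.

Things in the scene. Friction and masses are not known exactly. Their poses are not given: they have to be found in the camera images.
- eyepiece: Eyepiece, 62 mm tall, 0.13 to 0.21 kg, standing upright on the cork tray. Black knurled grip 52 mm in diameter from 22 to 58 mm above the underside, rubber rim above it. Below the grip an aluminium spigot 35 mm in diameter with a tapered nose, 25 mm wide at the bottom, full width from 8 mm up. Origin: centre of the underside; z up, x and y along its four pins.
- eyepiece_grip (a point): Point on the eyepiece's axis 44 mm above its underside, mid-height of where fingers can hold it clear of the barrel. Four round steel pins of 3.5 mm stick out of the spigot, 90 degrees apart, to a radius of 22.5 mm, 10 mm above the underside.
- barrel: Grey upright barrel of the magnifier, fixed to the bench, 58 mm wide on a dark foot 84 mm wide, 72 mm tall; open at the top, with a brass thread inside of 37 mm clear bore. Origin: centre of the underside, z up. The thread ring sits in rubber and gives 1 degree per 0.09 N m. More than 35 N in all between its thread and the eyepiece (0.7 N m of turning, or a hard push) spoils it.
- barrel_rim (a point): Centre of the barrel's mouth at rim height, 72 mm above the bench, z up. Thread: four equal starts, 90 degrees apart, their angle unmarked, new every time and independent of the barrel's yaw. Each has a crest 64 degrees long that rises 3 mm backward (counter-clockwise), then a gap of 18 degrees, then a blunt stop of 8 degrees, higher than the crest.
- barrel_step (a point): Point on the barrel's axis 17 mm below the rim: where the eyepiece's underside is once its pins have dropped into the gaps. Resting on the crests it is 10 to 13 mm below the rim; resting by chance on the stops, 9 mm (turned backward it then slips 4 mm to the crests: not yet the step). Forward from the crests the pins jam against the stops.
- barrel_seat (a point): Point on the barrel's axis 20 mm below the rim: where the eyepiece's underside is when fully home. From the gaps, with the pins at the stops, it takes about 70 degrees forward (clockwise), the pins running under the crests and 3 mm down to a dead stop.
- dust_cap: Red plastic disc, 40 mm wide, 14 mm tall, on the same cork tray (120 x 200 x 12 mm); a bystander, to be left alone. Origin: centre of its underside.
- lacquer_jar: Amber glass jar with a brass lid, 60 mm wide, 75 mm tall; a bystander, to be left alone. Origin: centre of its underside.
- cup: White cup, 68 mm wide, 70 mm tall; a bystander, to be left alone. Origin: centre of its underside.
- offcut: Dark wood block 110 x 45 x 30 mm; a bystander, to be left alone. Origin: centre of its underside, long side along x.
- sanding_block: Cork block 80 x 50 x 32 mm; a bystander, to be left alone. Origin: centre of its underside, long side along x.
- bobbin: Wooden bobbin, 40 mm wide, 40 mm tall; a bystander, to be left alone. Origin: centre of its underside.
- brush: Brush lying on the bench; a bystander, to be left alone. Origin: centre of its underside, long side along x.
- scraper: Screwdriver with a red handle lying on the bench; a bystander, to be left alone. Origin: centre of its underside, long side along x.

How it is judged:
On the way:
1. the eyepiece has dropped its step into the thread (horizontal distance between eyepiece and barrel_rim below 0.004 m and z of eyepiece in the frame of barrel_rim between -0.0195 and -0.0155 m and angle between eyepiece's own z axis and vertical below 0.12 rad), for 0.1 s.
At the end, for the whole second after the job is handed in: The eyepiece stands upright (within 0.08 rad) in the barrel, centred within 4 mm, at rest, its underside at least 18.8 mm below the rim (fully home is 20 mm), with the gripper clear of it, and it dropped its step into the thread first (horizontal distance between eyepiece and barrel_rim below 0.004 m and z of eyepiece in the frame of barrel_rim below -0.0188 m and angle between eyepiece's own z axis and vertical below 0.08 rad and linear speed of eyepiece below 0.01 m/s); the robot touches nothing.
It fails at once if the thread is forced: more than 35 N between eyepiece and barrel (contact force between eyepiece and barrel above 35 N).
It fails at once if a bystander is moved more than 30 mm (distance of any of dust_cap, lacquer_jar, cup, offcut, sanding_block, bobbin, brush, scraper from where it was at the start of the episode above 0.03 m).
It also fails if it takes over 67 s, if anything falls off the work surface, if the arm or the gripper's body presses on something with over 40 N, if the wrist force passes 120 N, or if a joint passes its speed limit or range.

## Robot

A 6-joint arm with a two-finger parallel gripper is mounted at the origin on the work surface. World frame = base frame: x ahead of the robot, y to its left, z up, the work surface at z = 0. Lengths are in m, angles in rad, forces in N, time in s.
With the tool pointing down it reaches from about 0.3 to 0.875 m from the base axis. Payload 6.4 kg.
Tool frame: the origin (TCP) lies between the finger pads; the fingertips stand tip_extent ahead of it and the grasp point (between the pads) lies 5 mm behind it (tip_extent is the distance from the TCP to the fingertips, in m); z points along the fingers, y is the direction in which the jaws open and shut (so a half turn about z gives the same grasp; the last joint's range is limited). The gripper opens to 85 mm and grips with 20 to 120 N. Pads are 22 mm wide; open, the fingers measure 114 mm over their backs; the gripper's body (76 mm by 85 mm) begins 54 mm behind the grasp point. The pads swing forward as they close: fully open they stand 13 mm farther back than shut.
Start: joints at [0.911, 0.181, 1.607, -0, 1.354, -0.206], TCP at [0.252, 0.517, 0.245] pointing down, gripper open.
Joint ranges: [-2.99, 2.99], [-0.89, 2.07], [0.3, 2.58], [-1.14, 4.28], [0, 2.63], [-3.12, 3.12]. Speed limits (rad/s): [2.57, 2.57, 3.01, 3.14, 3.14, 3.14].

## Interface

Orientations are given as a unit quaternion [w, x, y, z].
In Python, from bench import * gives the robot as it stands.
- The arm moves only by the shell command python3 -m jog 'ROWS'. ROWS is JSON, a list of rows, each a list of 3 entries, a list of its own where there are three numbers: the shift along the tool's x, y, z in mm, then the turn, a rotation vector about the tool's x, y, z in rad, then the opening, from 0 (shut) to 1 (fully open). A call has 1 to 20 rows; each row is the pose to reach, as a shift and turn from the pose measured when the call began, along the tool's axes at that moment; what a row does not reach only later rows make up. A row lasts 1/12 s, in which the tool goes at most 41.7 mm and 7.16 degrees, less where a joint would pass 70% of its speed; a pose out of reach is approached as far as the arm can. A call with a gripper value outside its range is refused whole. The fingers move at their own pace and stop on an object; the grip force is fixed at half the most. Time passes only in rows, so rows that repeat a pose let the fingers close. It gives the time, the measured TCP pose, the force and the opening at its end, in the units of the state.
- get_obs(): the state, without advancing time (a new reading comes with each control period).
- camera(name): name is "scene" or "side" or "wrist"; returns (picture, depth): 480x640x3 uint8, red, green, blue; 480x640 float32, m along the optical axis (not along the pixel's ray), 0 where there is no reading.
- get_calibration(name): a dict with "fx", "fy", "cx", "cy" (pixels), "world_from_camera" (4x4, takes a point from camera to world coordinates). Camera axes: x right, y down, z forward; pixel columns grow to the right and rows downward; lengths in m; the calibration is good to about 2 mm. A picture is of the moment at which its call begins: read the wrist's pose just before it. get_calibration takes no time and is no camera call; for the wrist camera it gives the pose at the moment of the call.
- hand_in(): hands the job in, once; it reports no verdict.
The state is a dict: "time_s": time; "q": joint angles; "dq": joint speeds; "joint_efforts": joint torques, N m; "eef_pos": TCP position; "eef_rot": TCP orientation; "wrist_force": force on the tool from outside, world axes, zero at the start; "torque": the same for the moment, N m; "opening": opening from 0.0 (shut) to 1.0 (fully open).
Only numpy, scipy, OpenCV 4.12 (cv2) and the standard library are available. Lean on these libraries where they do the work, as an engineer would, in place of code of your own. Each camera call takes 0.05 s, during which the arm holds its last target.

## Working session

There is one attempt and no reset: what is moved stays moved. The work goes in short steps, Python scripts to look and compute and a shell command to move; the robot and the scene stay as the last step left them, time stands still between calls to the robot, and variables do not carry over. Pictures are saved under pics/ and viewed, and the job is handed in when it is done.

```bash
ls; mkdir -p pics
python3 - <<'E'
from bench import *
import cv2
print(get_obs())
for n in ["scene","side","wrist"]:
    p,d=camera(n); cv2.imwrite(f"pics/{n}0.png",p[:,:,::-1])
    c=get_calibration(n); print(n,c)
E
```

```text
pics
{'time_s': 0.0, 'q': array([ 9.10720986e-01,  1.81559194e-01,  1.60800836e+00, -1.29953073e-05,
        1.35380260e+00, -2.06284334e-01]), 'dq': array([-0.0003384 ,  0.00076167,  0.00046321, -0.00020599, -0.00038791,
        0.00060917]), 'joint_efforts': array([ 7.87727222e-04, -4.44864035e+01, -3.51339304e+01, -1.38934465e-04,
        8.86649854e-03, -1.31377737e-05]), 'eef_pos': array([0.25171296, 0.51638616, 0.24437376]), 'eef_rot': array([-3.67301537e-04,  2.24952228e-01,  9.74369388e-01, -8.09321374e-04]), 'wrist_force': array([ 0.38720586,  1.16622905, -0.26275032]), 'torque': array([-0.03416774,  0.01640145, -0.00712469]), 'opening': 0.9986640119624082}
scene {'fx': 547.6347880526324, 'fy': 547.6347880526324, 'cx': 319.60628511017643, 'cy': 231.63429267281228, 'world_from_camera': array([[ 0.63737712,  0.64464327, -0.4221202 ,  1.03253595],
       [ 0.77053201, -0.52926824,  0.35518383, -0.4137372 ],
       [ 0.00555205, -0.55164317, -0.83406174,  1.03207819],
       [ 0.        ,  0.        ,  0.        ,  1.        ]])}
side {'fx': 578.8091930699131, 'fy': 578.8091930699131, 'cx': 313.0218514148178, 'cy': 242.13471517050695, 'world_from_camera': array([[ 0.91929249, -0.26281483,  0.29296704,  0.1636779 ],
       [-0.39341462, -0.63487096,  0.66495398, -0.97973315],
       [ 0.0112365 , -0.72654472, -0.6870273 ,  1.11346822],
       [ 0.        ,  0.        ,  0.        ,  1.        ]])}
wrist {'fx': 348.4259436899318, 'fy': 348.4259436899318, 'cx': 319.3729558704458, 'cy': 239.56635298601304, 'world_from_camera': array([[ 0.43850725,  0.85087532,  0.28934855,  0.17728367],
       [ 0.89872617, -0.41457444, -0.14289613,  0.55197777],
       [-0.00163028,  0.3227061 , -0.94649782,  0.37348125],
       [ 0.        ,  0.        ,  0.        ,  1.        ]])}
```

View pics/scene0.png

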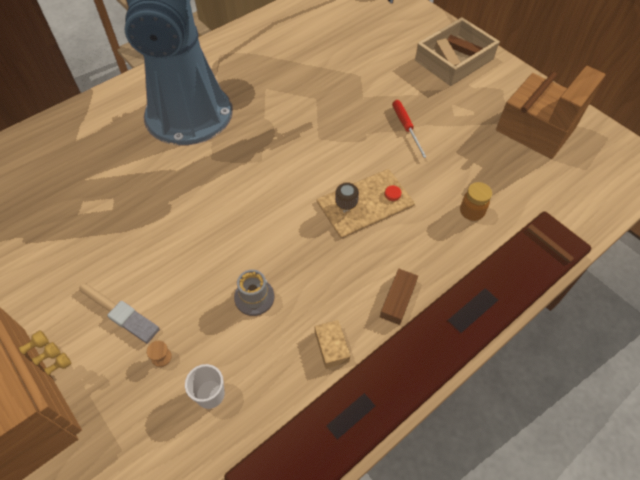

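View pics/side0.png

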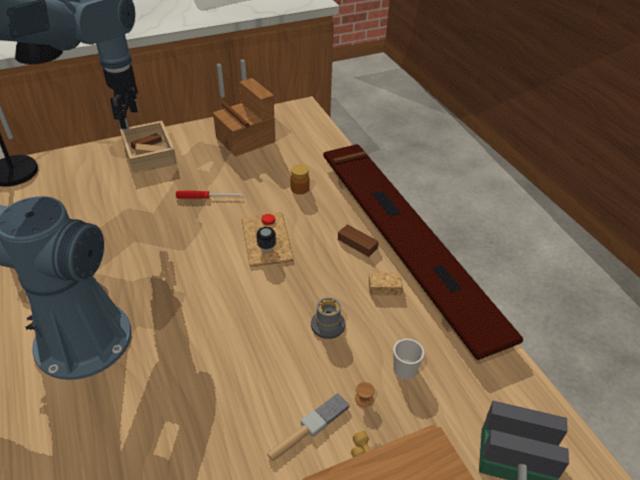

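View pics/wrist0.png

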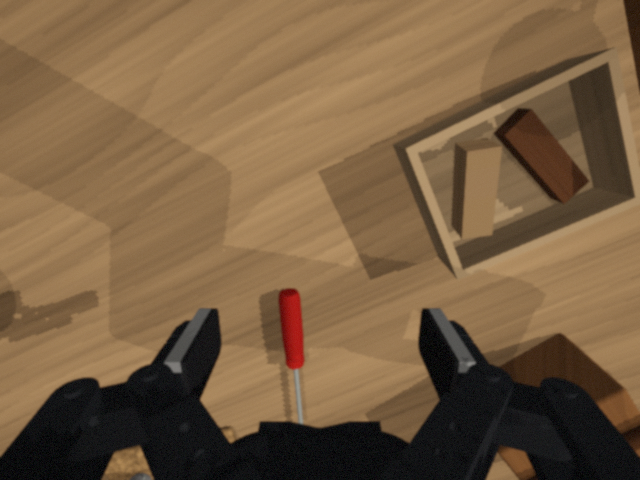

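The scene view shows the eyepiece at about (347,193) on the tray and the barrel mouth at about (252,282). In the side view they're at (266,236) and (328,305). I'll zoom in on both.

Run:
```python
import cv2,numpy as np
s=cv2.imread("pics/scene0.png"); d=cv2.imread("pics/side0.png")
def crop(im,u,v): return cv2.resize(im[v-30:v+30,u-35:u+35],(392,288),interpolation=cv2.INTER_CUBIC) # unused exact scale 5.6/4.8
f=lambda im,u,v: cv2.resize(im[v-30:v+30,u-40:u+40],None,fx=5,fy=5,interpolation=cv2.INTER_CUBIC)
cv2.imwrite("pics/z0.png",np.vstack([np.hstack([f(s,347,193),f(s,252,285)]),np.hstack([f(d,266,236),f(d,328,310)])]))
```

```text
(no output)
```

View pics/z0.png

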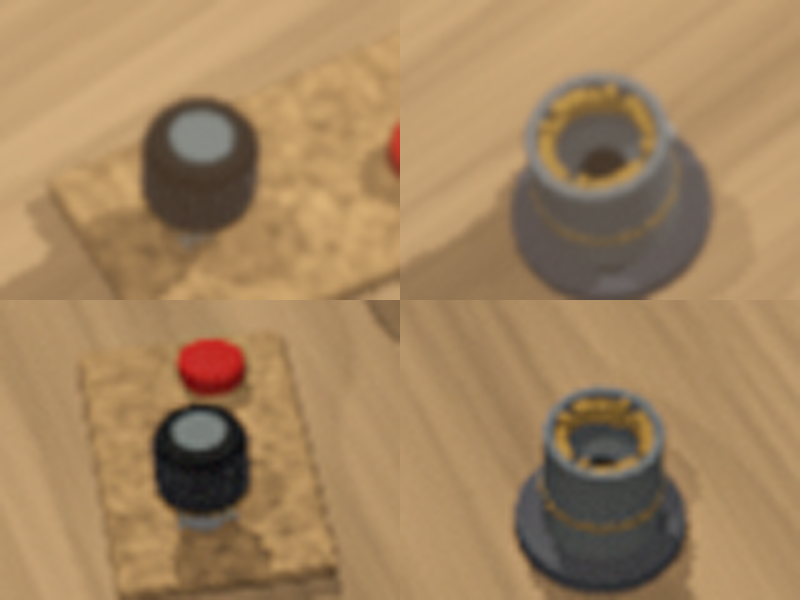

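```bash
cat > h.py <<'E'
from bench import *
import numpy as np, cv2
from scipy.spatial.transform import Rotation as R
def ray(c,u,v):
    T=c["world_from_camera"]; d=T[:3,:3]@np.array([(u-c["cx"])/c["fx"],(v-c["cy"])/c["fy"],1]); return T[:3,3],d
def plane(c,u,v,z):
    o,d=ray(c,u,v); return o+d*(z-o[2])/d[2]
def tri(rs):
    A=0;b=0
    for o,d in rs:
        d=d/np.linalg.norm(d);P=np.eye(3)-np.outer(d,d);A=A+P;b=b+P@o
    return np.linalg.solve(A,b)
def Rt():
    q=get_obs()["eef_rot"]; return R.from_quat([q[1],q[2],q[3],q[0]])
def st():
    o=get_obs(); q=Rt(); m=q.as_matrix()
    print("t",round(o["time_s"],2),"p",np.round(o["eef_pos"]*1e3,1),"xax",np.round(m[:,0],3),"yaw(x)deg",round(np.degrees(np.arctan2(m[1,0],m[0,0])),1),"zax",np.round(m[:,2],4),"F",np.round(o["wrist_force"],1),"T",np.round(o["torque"],2),"op",round(o["opening"],3),"q",np.round(o["q"],2))
def totool(target):
    o=get_obs(); return np.round(Rt().inv().apply(np.array(target)-o["eef_pos"])*1e3,1)
E
python3 - <<'E'
from h import *
a=get_calibration("scene");b=get_calibration("side")
for n,s,d,z in [("eye",(347.4,190.2),(266,232.4),.074),("bar",(251.8,282.5),(328.8,306.8),.072)]:
    print(n,plane(a,*s,z),plane(b,*d,z),tri([ray(a,*s),ray(b,*d)]))
st()
# tcp->wrist cam
T=get_calibration("wrist")["world_from_camera"]; m=Rt().as_matrix()
print(m.T@(T[:3,3]-get_obs()["eef_pos"]), m.T@T[:3,:3])
E
```

```text
eye [0.50205775 0.11164712 0.074     ] [0.50626707 0.10876321 0.074     ] [0.50496773 0.10820241 0.07685412]
bar [ 0.55448164 -0.1855047   0.072     ] [ 0.55518512 -0.18861941  0.072     ] [ 0.55503939 -0.18653997  0.07125427]
t 0.15 p [251.8 516.5 244.6] xax [-0.899  0.438  0.   ] yaw(x)deg 154.0 zax [-8.e-04 -1.e-03 -1.e+00] F [-0.7 -0.8 -0.4] T [-0.03  0.02 -0.04] op 0.997 q [ 0.91  0.18  1.61  0.    1.35 -0.21]
[ 0.08256135 -0.00095069 -0.12884624] [[-1.32494026e-04 -9.46404928e-01 -3.22982499e-01]
 [ 9.99999936e-01 -1.78269346e-05 -3.57983853e-04]
 [ 3.33039894e-04 -3.22982525e-01  9.46404870e-01]]
```

Run:
```python
from h import *
import bench
print([n for n in dir(bench) if not n.startswith('__')], getattr(bench,'tip_extent',None))
a=get_calibration("scene");b=get_calibration("side")
print("cap",plane(a,393,191.5,.026),plane(b,268,219,.026))
tgt=np.array([.504,.110,.20])
print(totool(tgt))
```

```text
['MotionError', 'camera', 'get_calibration', 'get_obs', 'hand_in', 'tip_extent'] 0.014
cap [0.54536011 0.21719639 0.026     ] [0.54654337 0.21018149 0.026     ]
[-404.9 -254.7   44.8]
```

```bash
python3 -m jog '[[[-405,-255,45],[0,0,1.7],1],[[-405,-255,45],[0,0,1.7],1],[[-405,-255,45],[0,0,1.7],1],[[-405,-255,45],[0,0,1.7],1],[[-405,-255,45],[0,0,1.7],1],[[-405,-255,45],[0,0,1.7],1],[[-405,-255,45],[0,0,1.7],1],[[-405,-255,45],[0,0,1.7],1],[[-405,-255,45],[0,0,1.7],1],[[-405,-255,45],[0,0,1.7],1],[[-405,-255,45],[0,0,1.7],1],[[-405,-255,45],[0,0,1.7],1],[[-405,-255,45],[0,0,1.7],1],[[-405,-255,45],[0,0,1.7],1],[[-405,-255,45],[0,0,1.7],1],[[-405,-255,45],[0,0,1.7],1]]'
python3 - <<'E'
from h import *
st()
c=get_calibration("wrist"); np.save("wc1.npy",c["world_from_camera"])
p,d=camera("wrist"); cv2.imwrite("pics/w1.png",p[:,:,::-1]); np.save("d1.npy",d)
E
```

```text
time_s: 1.48
eef_pos: [0.5038, 0.1096, 0.1996]
eef_rot: [0.0, 0.88, 0.475, -0.001]
wrist_force: [-0.2, 0.1, 0.1]
opening: 0.999
t 1.48 p [503.8 109.6 199.6] xax [ 0.549  0.836 -0.002] yaw(x)deg 56.7 zax [-0.0014 -0.001  -1.    ] F [-0.2  0.1  0.1] T [0.01 0.04 0.03] op 0.999 q [-0.02  0.1   1.8  -0.    1.25  0.57]
```

View pics/w1.png

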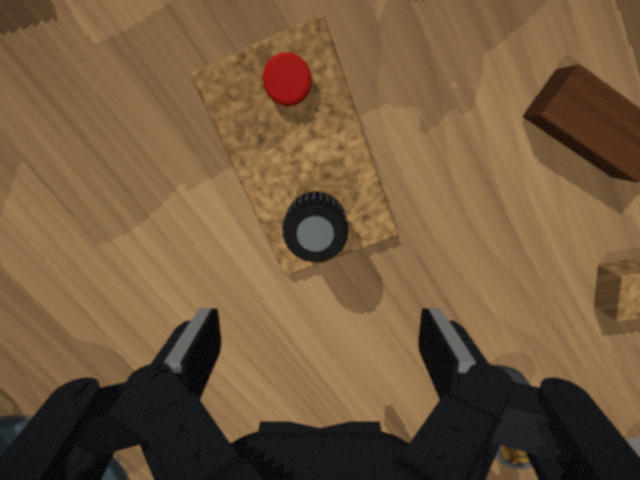

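The wrist view shows the eyepiece lens at about (315,234) and the cap at (288,79). Next I'll measure the eyepiece.

Run:
```python
from h import *
im=cv2.imread("pics/w1.png"); c=get_calibration("wrist"); c["world_from_camera"]=np.load("wc1.npy"); d=np.load("d1.npy")
roi=np.zeros(im.shape[:2],np.uint8); cv2.circle(roi,(315,234),24,255,-1)
g=cv2.cvtColor(im,cv2.COLOR_BGR2GRAY)
m=((g>70)&(roi>0)).astype(np.uint8)
cn=max(cv2.findContours(m,0,1)[0],key=cv2.contourArea); e=cv2.fitEllipse(cn);print("lens",e)
u,v=e[0]; print("depth",d[int(v),int(u)])
o,r=ray(c,u,v); pt=o+r*d[int(v),int(u)]; print(pt, plane(c,u,v,.074), "diam",e[1][1]*.27/348)
# top black rim ring: depth points with z>.066
vv,uu=np.mgrid[180:280,270:360]; dd=d[180:280,270:360]
T=c["world_from_camera"]; P=np.stack([(uu-c["cx"])/c["fx"]*dd,(vv-c["cy"])/c["fy"]*dd,dd],-1)@T[:3,:3].T+T[:3,3]
k=(P[...,2]>.068)&(dd>0); print(k.sum(),np.median(P[k],0),P[k].min(0),P[k].max(0),(P[k].min(0)+P[k].max(0))/2)
```

```text
lens ((314.8098449707031, 233.27044677734375), (34.21626663208008, 36.05552291870117), 91.80511474609375)
depth 0.26610342
[0.5018494  0.11173716 0.0750312 ] [0.50165415 0.11146655 0.074     ] diam 0.027974112609337118
3275 [0.50315555 0.11350421 0.07430632] [0.47614454 0.08595558 0.06800121] [0.52756653 0.13714538 0.0769358 ] [0.50185553 0.11155048 0.07246851]
```

Run:
```python
from h import *
print(totool([.502,.1115,.051]))
```

```text
[  0.6  -2.3 148.7]
```

```bash
python3 -m jog '[[[0.6,-2.3,40],[0,0,0],1],[[0.6,-2.3,80],[0,0,0],1],[[0.6,-2.3,110],[0,0,0],1],[[0.6,-2.3,135],[0,0,0],1],[[0.6,-2.3,148.5],[0,0,0],1],[[0.6,-2.3,148.5],[0,0,0],1],[[0.6,-2.3,148.5],[0,0,0],0.75],[[0.6,-2.3,148.5],[0,0,0],0.65],[[0.6,-2.3,148.5],[0,0,0],0.6]]'
python3 - <<'E'
from h import *
st()
p,d=camera("wrist"); cv2.imwrite("pics/w2.png",p[:,:,::-1])
st()
E
```

```text
time_s: 2.28
eef_pos: [0.5032, 0.1117, 0.0528]
eef_rot: [0.001, 0.88, 0.476, 0.0]
wrist_force: [1.4, -0.9, 1.1]
opening: 0.611
t 2.28 p [503.2 111.7  52.8] xax [0.547 0.837 0.   ] yaw(x)deg 56.8 zax [ 0.0015 -0.001  -1.    ] F [ 1.4 -0.9  1.1] T [-0.1  -0.23 -0.04] op 0.611 q [-0.01  0.32  1.89 -0.    0.94  0.57]
t 2.33 p [503.2 111.7  52.9] xax [0.548 0.837 0.   ] yaw(x)deg 56.8 zax [ 1.7e-03 -9.0e-04 -1.0e+00] F [-0.9  0.3  2.9] T [0.11 0.22 0.03] op 0.607 q [-0.01  0.32  1.89 -0.    0.94  0.57]
```

View pics/w2.png

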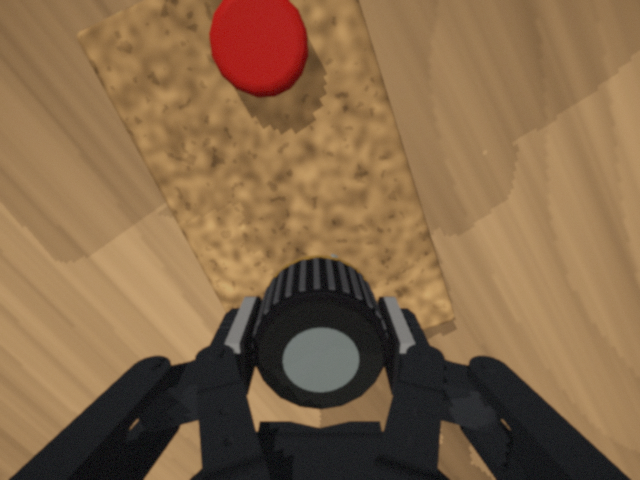

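The eyepiece sits between the pads, with its lens at about (321,360). I'll check the alignment along tool x, then close.

Run:
```python
from h import *
im=cv2.imread("pics/w2.png"); c=get_calibration("wrist")
roi=np.zeros(im.shape[:2],np.uint8); cv2.circle(roi,(321,360),50,255,-1)
g=cv2.cvtColor(im,cv2.COLOR_BGR2GRAY)
m=((g>70)&(roi>0)).astype(np.uint8)
cn=max(cv2.findContours(m,0,1)[0],key=cv2.contourArea); e=cv2.fitEllipse(cn);print("lens",e)
print(totool(plane(c,*e[0],.0745)))
```

```text
lens ((320.4879150390625, 359.4957275390625), (64.22689056396484, 76.22178649902344), 87.28924560546875)
[ -1.    1.2 -21.6]
```

```bash
python3 -m jog '[[[-1,0.8,1.8],[0,0,0],0.62],[[-1,0.8,1.8],[0,0,0],0.6],[[-1,0.8,1.8],[0,0,0],0.5],[[-1,0.8,1.8],[0,0,0],0.4],[[-1,0.8,1.8],[0,0,0],0.4],[[-1,0.8,1.8],[0,0,0],0.4],[[-1,0.8,1.8],[0,0,0],0.3],[[-1,0.8,1.8],[0,0,0],0.3]]'
python3 - <<'E'
from h import *
st()
print(totool([.555,-.187,.18]))
E
```

```text
time_s: 3.0
eef_pos: [0.5042, 0.1106, 0.0526]
eef_rot: [0.001, 0.88, 0.476, 0.001]
wrist_force: [-3.1, 1.6, 9.3]
opening: 0.588
t 3.0 p [504.2 110.6  52.6] xax [0.547 0.837 0.001] yaw(x)deg 56.8 zax [ 3.5e-03 -7.0e-04 -1.0e+00] F [-3.1  1.6  9.3] T [0.22 0.6  0.  ] op 0.588 q [-0.01  0.32  1.88 -0.    0.94  0.57]
[-221.1  205.9 -127. ]
```

```bash
python3 -m jog '[[[0,0,-10],[0,0,0],0.3],[[0,0,-35],[0,0,0],0.3],[[0,0,-70],[0,0,0],0.3],[[0,0,-105],[0,0,0],0.3],[[0,0,-127],[0,0,0],0.3],[[0,0,-127],[0,0,0],0.3]]'
python3 - <<'E'
from h import *
st()
for n in ["side","wrist"]:
    p,d=camera(n); cv2.imwrite(f"pics/{n}3.png",p[:,:,::-1])
s=cv2.imread("pics/side3.png"); 
cv2.imwrite("pics/side3z.png",cv2.resize(s[100:300,180:380],None,fx=3,fy=3))
print(totool([.555,-.187,.18]))
E
```

```text
time_s: 3.5
eef_pos: [0.5074, 0.1106, 0.1862]
eef_rot: [0.004, 0.88, 0.476, 0.006]
wrist_force: [1.8, 0.6, -1.1]
opening: 0.592
t 3.5 p [507.4 110.6 186.2] xax [0.547 0.837 0.007] yaw(x)deg 56.8 zax [ 1.480e-02 -9.000e-04 -9.999e-01] F [ 1.8  0.6 -1.1] T [ 0.01 -0.07  0.06] op 0.592 q [-0.01  0.11  1.81 -0.    1.2   0.57]
[-221.3  205.3    1.5]
```

View pics/side3z.png

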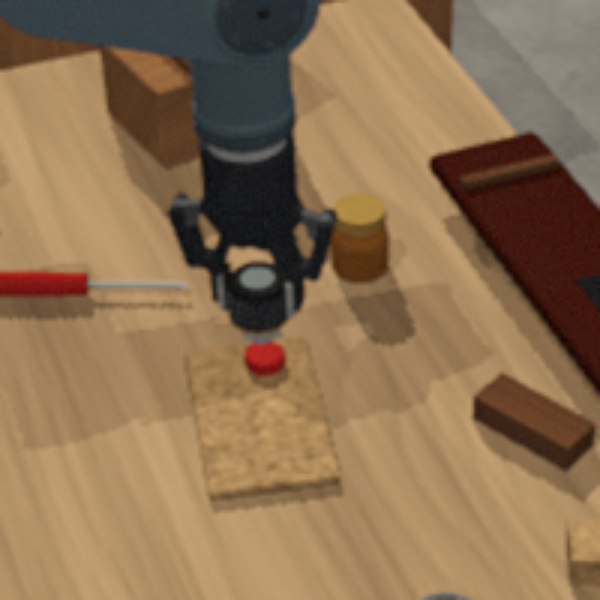

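View pics/wrist3.png

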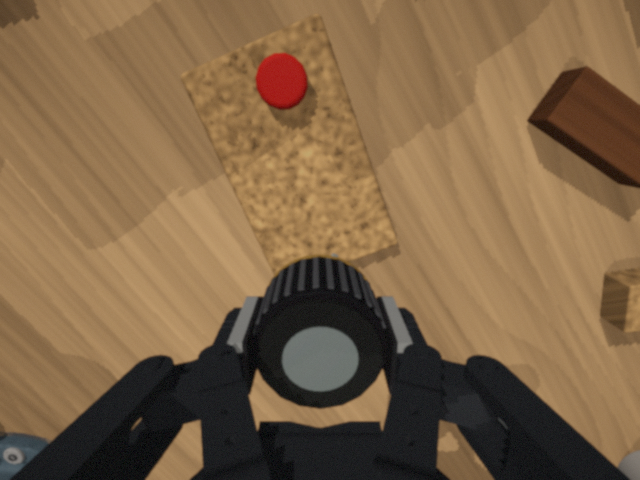

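```bash
cat >> h.py <<'E'
def upright():
    m=Rt().as_matrix(); z=m[:,2]; a=np.cross(z,[0,0,-1.]); return np.round(m.T@a,4)
E
python3 - <<'E'
from h import *
st(); print(totool([.517,-.246,.152]),upright())
E
```

```text
t 3.6 p [504.3 110.6 180.9] xax [0.547 0.837 0.003] yaw(x)deg 56.8 zax [ 6.5e-03 -8.0e-04 -1.0e+00] F [-0.9 -0.5 -3. ] T [-0.06  0.03 -0.02] op 0.594 q [-0.01  0.12  1.82 -0.    1.2   0.57]
[-291.6  205.6   29.3] [ 0.0059 -0.0029  0.    ]
```

```bash
python3 -m jog '[[[-30,21,0],[0.006,-0.003,0],0.3],[[-65,46,6],[0.006,-0.003,0],0.3],[[-97,68,12],[0.006,-0.003,0],0.3],[[-130,92,15],[0.006,-0.003,0],0.3],[[-162,114,18],[0.006,-0.003,0],0.3],[[-195,137,22],[0.006,-0.003,0],0.3],[[-225,159,25],[0.006,-0.003,0],0.3],[[-255,180,29],[0.006,-0.003,0],0.3],[[-278,196,29],[0.006,-0.003,0],0.3],[[-291,205,29],[0.006,-0.003,0],0.3],[[-291,205,29],[0.006,-0.003,0],0.3],[[-291,205,29],[0.006,-0.003,0],0.3]]'
python3 - <<'E'
from h import *
st()
c=get_calibration("wrist"); np.save("wc4.npy",c["world_from_camera"])
p,d=camera("wrist"); cv2.imwrite("pics/w4.png",p[:,:,::-1]); np.save("d4.npy",d)
st()
E
```

```text
time_s: 4.6
eef_pos: [0.5158, -0.2448, 0.1507]
eef_rot: [-0.002, 0.88, 0.475, -0.001]
wrist_force: [-0.1, 0.5, -1.7]
opening: 0.592
t 4.6 p [ 515.8 -244.8  150.7] xax [0.549 0.836 0.001] yaw(x)deg 56.7 zax [-0.0025  0.0023 -1.    ] F [-0.1  0.5 -1.7] T [0.02 0.01 0.  ] op 0.592 q [-0.65  0.28  1.7   0.    1.17 -0.07]
t 4.65 p [ 516.  -243.9  150.9] xax [0.548 0.837 0.001] yaw(x)deg 56.8 zax [-0.0022  0.0022 -1.    ] F [ 0.3 -0.3 -1.2] T [0.04 0.06 0.03] op 0.59 q [-0.65  0.27  1.7   0.    1.17 -0.07]
```

View pics/w4.png

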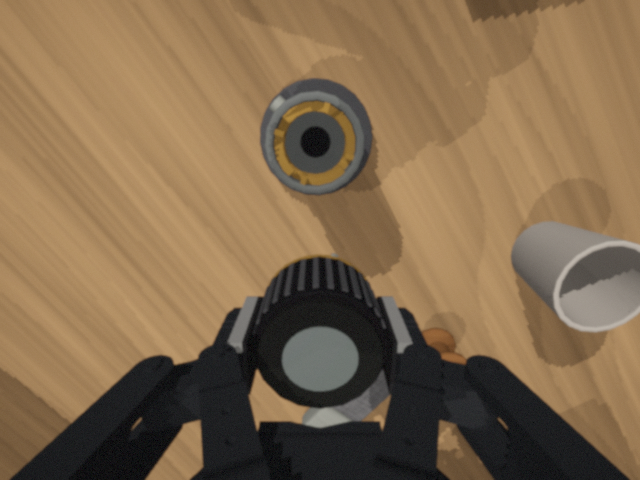

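The barrel mouth is clear at about (316,143), and the held lens is at about (320,358). I'll take a settled picture and measure both in tool axes.

Run:
```python
from h import *
st()
c=get_calibration("wrist"); o=get_obs(); rt=Rt()
p,d=camera("wrist"); im=p[:,:,::-1].copy(); cv2.imwrite("pics/w5.png",im); np.save("d5.npy",d)
hsv=cv2.cvtColor(im,cv2.COLOR_BGR2HSV); g=cv2.cvtColor(im,cv2.COLOR_BGR2GRAY)
b=(hsv[...,0]>10)&(hsv[...,0]<30)&(hsv[...,1]>150)
print("brass", )
roi=np.zeros(im.shape[:2],np.uint8); cv2.circle(roi,(320,359),52,255,-1)
m=((g>70)&(roi>0)).astype(np.uint8)
cn=max(cv2.findContours(m,0,1)[0],key=cv2.contourArea); e=cv2.fitEllipse(cn)
zt=o["eef_pos"][2]
L=plane(c,*e[0],zt+.0225); print("lens tool",rt.inv().apply(L-o["eef_pos"])*1e3)
# depth at rim: pts with z in .069..0.075
vv,uu=np.mgrid[70:215,240:400]; dd=d[70:215,240:400]; T=c["world_from_camera"]
P=np.stack([(uu-c["cx"])/c["fx"]*dd,(vv-c["cy"])/c["fy"]*dd,dd],-1)@T[:3,:3].T+T[:3,3]
k=(P[...,2]>.066)&(P[...,2]<.09)&(dd>0); mm=k.astype(np.uint8)
print("rim z",np.median(P[k][:,2]),k.sum(), P[k].min(0),P[k].max(0))
cn=max(cv2.findContours(mm,0,1)[0],key=cv2.contourArea).reshape(-1,2)
Q=np.array([plane(c,u+240,v+70,.072)[:2] for u,v in cn]); (cx,cy),r=cv2.minEnclosingCircle((Q*1e3).astype(np.float32)); print("rim",cx,cy,r)
A=np.c_[2*Q,np.ones(len(Q))]; s=np.linalg.lstsq(A,(Q**2).sum(1),rcond=None)[0]; print("fit",s[:2],np.sqrt(s[2]+s[:2]@s[:2]))
print("tool rim",rt.inv().apply(np.r_[s[:2],.072]-o["eef_pos"])*1e3)
cv2.imwrite("pics/w5z.png",cv2.resize(im[80:205,250:382],None,fx=4.5,fy=4.5,interpolation=cv2.INTER_CUBIC))
```

```text
t 4.65 p [ 516.  -243.9  150.9] xax [0.548 0.837 0.001] yaw(x)deg 56.8 zax [-0.0022  0.0022 -1.    ] F [ 0.3 -0.3 -1.2] T [0.04 0.06 0.03] op 0.59 q [-0.65  0.27  1.7   0.    1.17 -0.07]
brass
lens tool [  0.11094336   0.87720905 -22.50276206]
rim z 0.07130356383369457 4379 [ 0.52301335 -0.21424205  0.0660186 ] [ 0.58062297 -0.15665192  0.07485586]
rim 551.9542846679688 -185.51670837402344 28.78459930419922
fit [ 0.55193643 -0.18546458] 0.028290459120617298
tool rim [68.53759587 -1.72785556 78.99727405]
```

View pics/w5z.png

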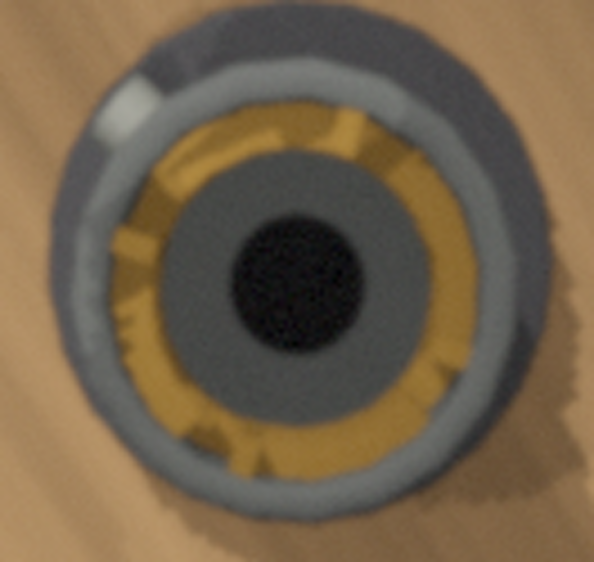

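The thread shows clearly. Four bright stops have gaps on their clockwise side, and the gap centres sit at about 60° mod 90° in the image. I'll move over the barrel, just above the rim, and cross-check the centring with the fixed cameras.

```bash
python3 -c "
from h import *
print(upright())"
python3 -m jog '[[[20,-1,0],[0.003,0,0],0.3],[[45,-1.5,5],[0.003,0,0],0.3],[[62,-2,15],[0.003,0,0],0.3],[[68.4,-2,27],[0.003,0,0],0.3],[[68.4,-2,34],[0.003,0,0],0.3],[[68.4,-2,34],[0.003,0,0],0.3],[[68.4,-2,34],[0.003,0,0],0.3]]'
python3 - <<'E'
from h import *
st()
for n in ["scene","side"]:
    p,d=camera(n); cv2.imwrite(f"pics/{n}6.png",p[:,:,::-1]); np.save(f"{n}6.npy",d)
s=cv2.imread("pics/scene6.png"); t=cv2.imread("pics/side6.png")
f=lambda im,u,v: cv2.resize(im[v-45:v+45,u-30:u+30],None,fx=6,fy=6,interpolation=cv2.INTER_CUBIC)
cv2.imwrite("pics/z6.png",np.hstack([f(s,252,275),f(t,328,300)]))
st(); print(upright())
E
```

```text
[-0.0026 -0.0006 -0.    ]
time_s: 5.28
eef_pos: [0.551, -0.1849, 0.1165]
eef_rot: [-0.003, 0.879, 0.476, -0.002]
wrist_force: [0.7, 0.3, -1.6]
opening: 0.594
t 5.28 p [ 551.  -184.9  116.5] xax [0.546 0.838 0.   ] yaw(x)deg 56.9 zax [-0.0062  0.0041 -1.    ] F [ 0.7  0.3 -1.6] T [-0.02  0.02 -0.06] op 0.594 q [-0.53  0.34  1.69  0.    1.12  0.05]
t 5.38 p [ 551.8 -185.9  117.6] xax [0.547 0.837 0.   ] yaw(x)deg 56.8 zax [-0.0041  0.0031 -1.    ] F [-0.2 -0.7 -2.4] T [ 0.06 -0.01 -0.05] op 0.591 q [-0.53  0.34  1.68  0.    1.12  0.05]
[-0.0051 -0.0003 -0.    ]
```

View pics/z6.png

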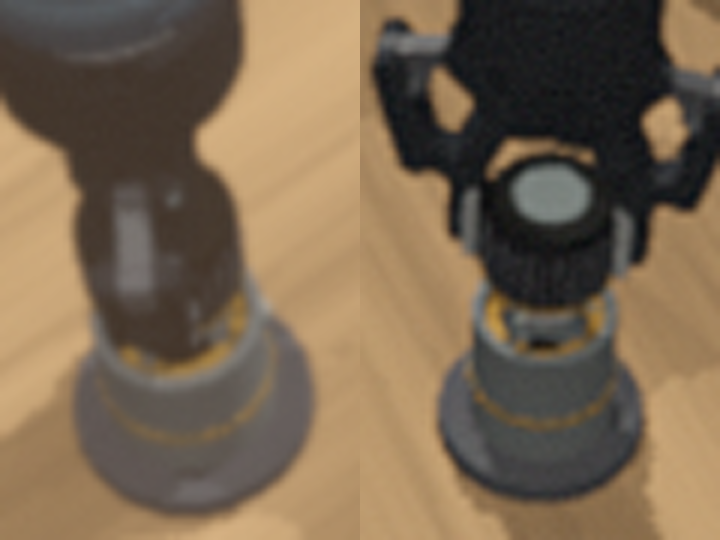

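Run:
```python
from h import *
b=get_calibration("side")
s=cv2.imread("pics/side6.png"); g=cv2.cvtColor(s,cv2.COLOR_BGR2GRAY)
roi=np.zeros_like(g); cv2.circle(roi,(330,287),9,255,-1)
m=((g>85)&(roi>0)).astype(np.uint8); cn=max(cv2.findContours(m,0,1)[0],key=cv2.contourArea); e=cv2.fitEllipse(cn);print(e)
for z in (.137,.1385,.140): print(z,plane(b,*e[0],z))
# original lens at rest
s0=cv2.imread("pics/side0.png"); g0=cv2.cvtColor(s0,cv2.COLOR_BGR2GRAY); roi=np.zeros_like(g); cv2.circle(roi,(266,232),8,255,-1)
m=((g0>85)&(roi>0)).astype(np.uint8); cn=max(cv2.findContours(m,0,1)[0],key=cv2.contourArea); e=cv2.fitEllipse(cn);print("rest",e,plane(b,*e[0],.074))
# barrel outer rim edges in side0 : foot ellipse
hsv=cv2.cvtColor(s0,cv2.COLOR_BGR2HSV); sub=hsv[275:345,300:360]
k=(sub[...,1]<95)|(sub[...,2]<70); print(k.sum())
cv2.imwrite("pics/bm.png",cv2.resize((k*255).astype(np.uint8),None,fx=8,fy=8,interpolation=0))
```

```text
((329.4488830566406, 286.9569091796875), (8.447746276855469, 11.813682556152344), 92.09050750732422)
0.137 [ 0.55625868 -0.18508961  0.137     ]
0.1385 [ 0.55565562 -0.1863103   0.1385    ]
0.14 [ 0.55505256 -0.18753099  0.14      ]
rest ((265.3849792480469, 231.6937255859375), (6.902343273162842, 9.672112464904785), 85.09168243408203) [0.50570045 0.11201104 0.074     ]
932
```

View pics/bm.png

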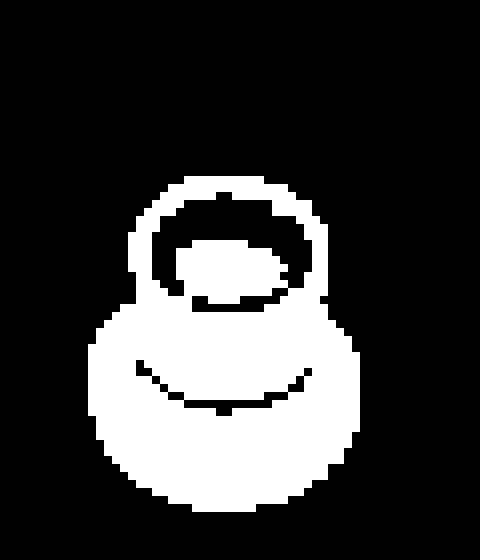

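Run:
```python
from h import *
p,d=camera("wrist"); im=p[:,:,::-1].copy(); cv2.imwrite("pics/w7.png",im); np.save("d7.npy",d)
cv2.imwrite("pics/w7z.png",cv2.resize(im[210:410,220:420],None,fx=3,fy=3,interpolation=cv2.INTER_CUBIC))
st();print(upright())
```

```text
t 5.43 p [ 551.9 -186.   117.9] xax [0.547 0.837 0.   ] yaw(x)deg 56.8 zax [-0.0036  0.0028 -1.    ] F [-0.3 -0.7 -1.3] T [-0.   -0.03 -0.03] op 0.586 q [-0.53  0.34  1.68  0.    1.12  0.05]
[-0.0046 -0.0004 -0.    ]
```

View pics/w7z.png

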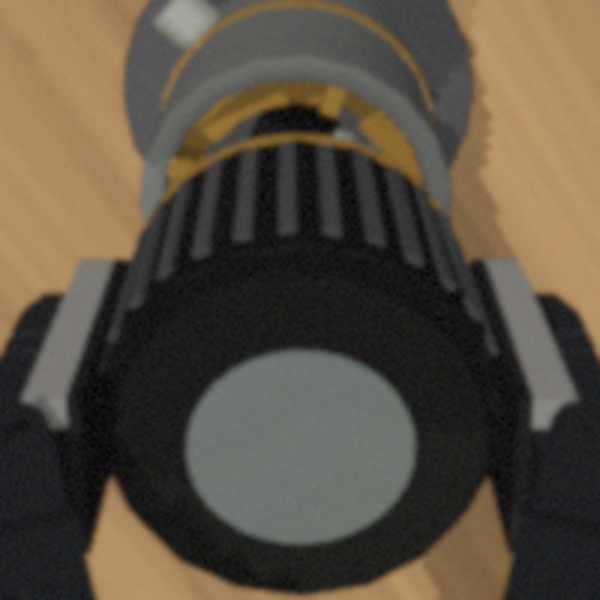

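The rim edges give a centre slightly left of the held axis, by 0.7–1 mm along tool −y. The side view and the earlier fit agree with this. I'll correct it and lower gently.

```bash
python3 -m jog '[[[0.3,-0.9,0],[-0.0046,0,0],0.3],[[0.3,-0.9,0],[-0.0046,0,0],0.3],[[0.3,-0.9,4],[-0.0046,0,0],0.3],[[0.3,-0.9,8],[-0.0046,0,0],0.3],[[0.3,-0.9,11],[-0.0046,0,0],0.3],[[0.3,-0.9,11],[-0.0046,0,0],0.3],[[0.3,-0.9,11],[-0.0046,0,0],0.3]]'
python3 -c "
from h import *
st();print(upright())"
```

```text
time_s: 6.02
eef_pos: [0.551, -0.1851, 0.1064]
eef_rot: [-0.001, 0.88, 0.476, -0.0]
wrist_force: [-0.3, 0.3, -1.5]
opening: 0.593
t 6.02 p [ 551.  -185.1  106.4] xax [0.547 0.837 0.   ] yaw(x)deg 56.8 zax [-6.e-04  8.e-04 -1.e+00] F [-0.3  0.3 -1.5] T [-0.02 -0.01  0.02] op 0.593 q [-0.53  0.35  1.69  0.    1.09  0.05]
[-0.0009 -0.0004 -0.    ]
```

```bash
python3 -m jog '[[[0,0,1],[0,0,0],0.3],[[0,0,2],[0,0,0],0.3],[[0,0,3],[0,0,0],0.3],[[0,0,3],[0,0,0],0.3]]'
python3 -m jog '[[[0,0,0.7],[0,0,0],0.3],[[0,0,1.4],[0,0,0],0.3],[[0,0,1.4],[0,0,0],0.3]]'
python3 -c "
from h import *
st();print(upright())"
```

```text
time_s: 6.35
eef_pos: [0.5511, -0.1851, 0.1034]
eef_rot: [-0.0, 0.88, 0.476, -0.0]
wrist_force: [0.6, 1.3, -0.3]
opening: 0.589
time_s: 6.6
eef_pos: [0.5513, -0.1852, 0.103]
eef_rot: [-0.0, 0.88, 0.476, 0.0]
wrist_force: [-2.7, 2.2, 5.4]
opening: 0.595
t 6.6 p [ 551.3 -185.2  103. ] xax [0.547 0.837 0.   ] yaw(x)deg 56.8 zax [-2.e-04  5.e-04 -1.e+00] F [-2.7  2.2  5.4] T [ 0.27  0.53 -0.02] op 0.595 q [-0.53  0.36  1.7   0.    1.09  0.05]
[-0.0004 -0.0003  0.    ]
```

```bash
python3 -m jog '[[[0,0,0.6],[0,0,-0.05],0.3],[[0,0,0.6],[0,0,-0.1],0.3],[[0,0,0.6],[0,0,-0.15],0.3],[[0,0,0.6],[0,0,-0.15],0.3]]'
python3 -c "
from h import *
st();print(upright())"
```

```text
time_s: 6.93
eef_pos: [0.5519, -0.1856, 0.1031]
eef_rot: [0.001, 0.841, 0.541, 0.0]
wrist_force: [0.2, -0.3, 2.1]
opening: 0.59
t 6.93 p [ 551.9 -185.6  103.1] xax [0.415 0.91  0.   ] yaw(x)deg 65.5 zax [ 1.3e-03 -5.0e-04 -1.0e+00] F [ 0.2 -0.3  2.1] T [-0.02 -0.13  0.02] op 0.59 q [-0.53  0.36  1.7   0.    1.08 -0.1 ]
[ 0.0014 -0.0001 -0.    ]
```

```bash
python3 -m jog '[[[0,0,0.8],[0,0,-0.06],0.3],[[0,0,0.8],[0,0,-0.12],0.3],[[0,0,0.8],[0,0,-0.18],0.3],[[0,0,0.8],[0,0,-0.18],0.3]]'
python3 -c "
from h import *
st();print(upright())"
python3 -m jog '[[[0,0,0.8],[0,0,-0.06],0.3],[[0,0,0.8],[0,0,-0.12],0.3],[[0,0,0.8],[0,0,-0.18],0.3],[[0,0,0.8],[0,0,-0.18],0.3]]'
python3 -c "
from h import *
st();print(upright())"
```

```text
time_s: 7.27
eef_pos: [0.5518, -0.1854, 0.102]
eef_rot: [0.0, 0.789, 0.615, 0.0]
wrist_force: [0.8, 0.3, -2.5]
opening: 0.589
t 7.27 p [ 551.8 -185.4  102. ] xax [0.244 0.97  0.   ] yaw(x)deg 75.9 zax [ 0.001 -0.    -1.   ] F [ 0.8  0.3 -2.5] T [ 0.09 -0.09 -0.04] op 0.589 q [-0.53  0.36  1.7   0.    1.08 -0.28]
[ 0.0009 -0.0002 -0.    ]
time_s: 7.6
eef_pos: [0.5516, -0.1853, 0.1009]
eef_rot: [0.0, 0.731, 0.683, 0.0]
wrist_force: [-0.2, -0.3, -2.8]
opening: 0.59
t 7.6 p [ 551.6 -185.3  100.9] xax [0.067 0.998 0.   ] yaw(x)deg 86.1 zax [ 6.e-04  2.e-04 -1.e+00] F [-0.2 -0.3 -2.8] T [ 0.01 -0.01 -0.05] op 0.59 q [-0.53  0.36  1.7   0.    1.08 -0.46]
[ 0.0005 -0.0002 -0.    ]
```

```bash
python3 -m jog '[[[0,0,1],[0,0,0],0.3],[[0,0,1.8],[0,0,0],0.3],[[0,0,1.8],[0,0,0],0.3]]'
python3 -m jog '[[[0,0,0.7],[0,0,0],0.3],[[0,0,1.4],[0,0,0],0.3],[[0,0,1.4],[0,0,0],0.3]]'
python3 -c "
from h import *
st();print(upright())"
```

```text
time_s: 7.85
eef_pos: [0.5518, -0.1854, 0.1002]
eef_rot: [0.0, 0.732, 0.682, 0.0]
wrist_force: [-2.8, 1.7, 6.8]
opening: 0.593
time_s: 8.1
eef_pos: [0.552, -0.1855, 0.1001]
eef_rot: [0.0, 0.733, 0.681, 0.0]
wrist_force: [-5.8, 2.2, 9.6]
opening: 0.591
t 8.1 p [ 552.  -185.5  100.1] xax [ 0.073  0.997 -0.   ] yaw(x)deg 85.8 zax [ 9.e-04 -4.e-04 -1.e+00] F [-5.8  2.2  9.6] T [ 0.39  0.83 -0.03] op 0.591 q [-0.53  0.36  1.7   0.    1.08 -0.45]
[ 0.001   0.0003 -0.    ]
```

```bash
for i in 1; do python3 -m jog '[[[0,0,0.5],[0,0,-0.06],0.3],[[0,0,0.4],[0,0,-0.12],0.3],[[0,0,0.3],[0,0,-0.18],0.3],[[0,0,0.3],[0,0,-0.18],0.3]]'; done
python3 -c "
from h import *
st();print(upright())"
python3 -m jog '[[[0,0,0.6],[0,0,-0.06],0.3],[[0,0,0.5],[0,0,-0.12],0.3],[[0,0,0.4],[0,0,-0.18],0.3],[[0,0,0.4],[0,0,-0.18],0.3]]'
python3 -c "
from h import *
st();print(upright())"
```

```text
time_s: 8.43
eef_pos: [0.5523, -0.1856, 0.1006]
eef_rot: [0.001, 0.668, 0.744, 0.0]
wrist_force: [-1.8, 1.5, 5.8]
opening: 0.592
t 8.43 p [ 552.3 -185.6  100.6] xax [-0.107  0.994 -0.001] yaw(x)deg 96.1 zax [ 1.6e-03 -7.0e-04 -1.0e+00] F [-1.8  1.5  5.8] T [ 0.2   0.42 -0.07] op 0.592 q [-0.53  0.36  1.7   0.    1.08 -0.63]
[0.0015 0.0009 0.    ]
time_s: 8.77
eef_pos: [0.5524, -0.1854, 0.1011]
eef_rot: [0.001, 0.599, 0.801, 0.0]
wrist_force: [-3.3, 2.0, 6.2]
opening: 0.594
t 8.77 p [ 552.4 -185.4  101.1] xax [-0.283  0.959 -0.001] yaw(x)deg 106.5 zax [ 1.8e-03 -4.0e-04 -1.0e+00] F [-3.3  2.   6.2] T [ 0.43  0.48 -0.1 ] op 0.594 q [-0.53  0.36  1.7   0.    1.08 -0.82]
[ 0.0016  0.0009 -0.    ]
```

```bash
python3 -m jog '[[[0,0,0.6],[0.0016,0.001,-0.06],0.3],[[0,0,0.5],[0.0016,0.001,-0.12],0.3],[[0,0,0.5],[0.0016,0.001,-0.12],0.3]]'
python3 -c "
from h import *
st();print(upright())"
python3 -m jog '[[[0,0,0.6],[0,0,-0.06],0.3],[[0,0,0.5],[0,0,-0.1],0.3],[[0,0,0.5],[0,0,-0.1],0.3]]'
python3 -c "
from h import *
st();print(upright())"
```

```text
time_s: 9.02
eef_pos: [0.5527, -0.1855, 0.1014]
eef_rot: [0.0, 0.549, 0.835, 0.0]
wrist_force: [-2.9, 1.0, 6.3]
opening: 0.591
t 9.02 p [ 552.7 -185.5  101.4] xax [-0.396  0.918 -0.   ] yaw(x)deg 113.3 zax [ 5.e-04 -1.e-04 -1.e+00] F [-2.9  1.   6.3] T [ 0.28  0.5  -0.03] op 0.591 q [-0.53  0.36  1.69  0.    1.08 -0.93]
[0.0004 0.0003 0.    ]
time_s: 9.27
eef_pos: [0.5527, -0.1855, 0.1017]
eef_rot: [0.0, 0.507, 0.862, 0.0]
wrist_force: [-2.8, 1.8, 4.4]
opening: 0.591
t 9.27 p [ 552.7 -185.5  101.7] xax [-0.485  0.874 -0.   ] yaw(x)deg 119.0 zax [ 5.e-04 -2.e-04 -1.e+00] F [-2.8  1.8  4.4] T [ 0.19  0.51 -0.13] op 0.591 q [-0.53  0.36  1.69  0.    1.08 -1.03]
[ 0.0004  0.0004 -0.    ]
```

```bash
python3 -m jog '[[[0.7,-0.7,0.6],[0,0,-0.05],0.3],[[0.7,-0.7,0.5],[0,0,-0.09],0.3],[[0.7,-0.7,0.5],[0,0,-0.09],0.3]]'
python3 -c "
from h import *
st();print(upright())"
python3 -m jog '[[[0,0,0.6],[0,0,-0.05],0.3],[[0,0,0.5],[0,0,-0.09],0.3],[[0,0,0.5],[0,0,-0.09],0.3]]'
python3 -c "
from h import *
st();print(upright())"
```

```text
time_s: 9.52
eef_pos: [0.5523, -0.1855, 0.1019]
eef_rot: [0.001, 0.469, 0.883, 0.0]
wrist_force: [-1.1, 0.7, 4.3]
opening: 0.595
t 9.52 p [ 552.3 -185.5  101.9] xax [-0.561  0.828 -0.002] yaw(x)deg 124.1 zax [ 1.8e-03 -9.0e-04 -1.0e+00] F [-1.1  0.7  4.3] T [ 0.12  0.17 -0.04] op 0.595 q [-0.53  0.36  1.7   0.    1.08 -1.12]
[0.001  0.0018 0.    ]
time_s: 9.77
eef_pos: [0.552, -0.1857, 0.1019]
eef_rot: [0.001, 0.429, 0.903, -0.0]
wrist_force: [-3.8, 0.9, 6.1]
opening: 0.597
t 9.77 p [ 552.  -185.7  101.9] xax [-0.632  0.775 -0.002] yaw(x)deg 129.2 zax [ 0.0011 -0.0011 -1.    ] F [-3.8  0.9  6.1] T [ 0.09  0.63 -0.08] op 0.597 q [-0.53  0.36  1.7  -0.    1.08 -1.21]
[ 0.0002  0.0015 -0.    ]
```

```bash
python3 -m jog '[[[0,0,0.6],[0,0,-0.04],0.3],[[0,0,0.6],[0,0,-0.07],0.3],[[0,0,0.6],[0,0,-0.07],0.3]]'
python3 -c "
from h import *
st();print(upright())"
```

```text
time_s: 10.02
eef_pos: [0.5519, -0.1853, 0.1012]
eef_rot: [0.0, 0.398, 0.917, -0.0]
wrist_force: [-1.2, 1.7, 2.4]
opening: 0.59
t 10.02 p [ 551.9 -185.3  101.2] xax [-0.683  0.73  -0.001] yaw(x)deg 133.1 zax [ 8.e-04 -5.e-04 -1.e+00] F [-1.2  1.7  2.4] T [0.34 0.11 0.04] op 0.59 q [-0.53  0.36  1.7  -0.    1.08 -1.28]
[0.0003 0.0009 0.    ]
```

```bash
python3 -m jog '[[[0,0,0.5],[0,0,-0.04],0.3],[[0,0,0.8],[0,0,-0.05],0.3],[[0,0,1.0],[0,0,-0.05],0.3]]'
python3 -c "
from h import *
st();print(upright())"
```

```text
time_s: 10.27
eef_pos: [0.5517, -0.1852, 0.0997]
eef_rot: [0.0, 0.376, 0.927, 0.0]
wrist_force: [-0.2, 0.1, -0.6]
opening: 0.594
t 10.27 p [ 551.7 -185.2   99.7] xax [-0.718  0.697 -0.   ] yaw(x)deg 135.9 zax [ 4.e-04 -1.e-04 -1.e+00] F [-0.2  0.1 -0.6] T [ 0.18  0.01 -0.03] op 0.594 q [-0.53  0.37  1.7   0.    1.08 -1.33]
[0.0002 0.0004 0.    ]
```

Free and dropping, so I'll lower without turning.

```bash
python3 -m jog '[[[0,0,0.7],[0,0,0],0.3],[[0,0,1.4],[0,0,0],0.3],[[0,0,2.1],[0,0,0],0.3],[[0,0,2.1],[0,0,0],0.3]]'
python3 -c "
from h import *
st();print(upright())"
python3 -m jog '[[[0,0,0.7],[0,0,0],0.3],[[0,0,1.3],[0,0,0],0.3],[[0,0,1.3],[0,0,0],0.3]]'
python3 -c "
from h import *
st();print(upright())"
```

```text
time_s: 10.6
eef_pos: [0.5517, -0.1851, 0.0974]
eef_rot: [0.0, 0.376, 0.927, 0.0]
wrist_force: [0.3, 0.6, -1.9]
opening: 0.589
t 10.6 p [ 551.7 -185.1   97.4] xax [-0.717  0.697 -0.   ] yaw(x)deg 135.8 zax [ 2.e-04  1.e-04 -1.e+00] F [ 0.3  0.6 -1.9] T [ 0.13 -0.07 -0.01] op 0.589 q [-0.53  0.37  1.7   0.    1.07 -1.33]
[ 0.0002  0.0001 -0.    ]
time_s: 10.85
eef_pos: [0.5516, -0.1851, 0.0959]
eef_rot: [0.0, 0.376, 0.927, 0.0]
wrist_force: [-0.0, 0.9, -1.3]
opening: 0.59
t 10.85 p [ 551.6 -185.1   95.9] xax [-0.717  0.697 -0.   ] yaw(x)deg 135.8 zax [ 1.e-04  1.e-04 -1.e+00] F [-0.   0.9 -1.3] T [ 0.14 -0.14  0.01] op 0.59 q [-0.53  0.37  1.7   0.    1.07 -1.33]
[0.0002 0.     0.    ]
```

```bash
python3 -m jog '[[[0,0,0.5],[0,0,0],0.3],[[0,0,1],[0,0,0],0.3],[[0,0,1],[0,0,0],0.3]]'
python3 -c "
from h import *
st();print(upright())"
python3 -m jog '[[[0,0,0.5],[0,0,0],0.3],[[0,0,0.7],[0,0,0],0.3],[[0,0,0.7],[0,0,0],0.3]]'
python3 -c "
from h import *
st();print(upright())"
```

```text
time_s: 11.1
eef_pos: [0.5518, -0.1852, 0.0953]
eef_rot: [0.0, 0.376, 0.927, 0.0]
wrist_force: [0.2, 1.6, 2.2]
opening: 0.589
t 11.1 p [ 551.8 -185.2   95.3] xax [-0.717  0.697 -0.   ] yaw(x)deg 135.8 zax [ 4.e-04 -1.e-04 -1.e+00] F [0.2 1.6 2.2] T [ 0.2   0.1  -0.01] op 0.589 q [-0.53  0.37  1.7   0.    1.07 -1.33]
[0.0002 0.0004 0.    ]
time_s: 11.35
eef_pos: [0.5519, -0.1853, 0.0952]
eef_rot: [0.0, 0.376, 0.927, -0.0]
wrist_force: [-2.9, 0.8, 4.6]
opening: 0.59
t 11.35 p [ 551.9 -185.3   95.2] xax [-0.717  0.697 -0.001] yaw(x)deg 135.8 zax [ 7.e-04 -3.e-04 -1.e+00] F [-2.9  0.8  4.6] T [ 0.32  0.29 -0.02] op 0.59 q [-0.53  0.37  1.7   0.    1.07 -1.33]
[ 0.0003  0.0007 -0.    ]
```

The eyepiece is resting on the step: underside about 16.9 mm below the rim, upright, lightly loaded. Now forward.

```bash
python3 -m jog '[[[0,0,0.3],[0,0,0.06],0.3],[[0,0,0.5],[0,0,0.12],0.3],[[0,0,0.6],[0,0,0.17],0.3],[[0,0,0.6],[0,0,0.17],0.3]]'
python3 -c "
from h import *
st();print(upright())"
python3 -m jog '[[[0,0,0.3],[0,0,0.06],0.3],[[0,0,0.5],[0,0,0.12],0.3],[[0,0,0.7],[0,0,0.17],0.3],[[0,0,0.7],[0,0,0.17],0.3]]'
python3 -c "
from h import *
st();print(upright())"
```

```text
time_s: 11.68
eef_pos: [0.5522, -0.1853, 0.095]
eef_rot: [0.001, 0.454, 0.891, 0.0]
wrist_force: [-0.5, 2.1, 4.4]
opening: 0.591
t 11.68 p [ 552.2 -185.3   95. ] xax [-0.587  0.809 -0.001] yaw(x)deg 126.0 zax [ 1.4e-03 -5.0e-04 -1.0e+00] F [-0.5  2.1  4.4] T [0.32 0.15 0.03] op 0.591 q [-0.53  0.37  1.7   0.    1.07 -1.16]
[0.0008 0.0012 0.    ]
time_s: 12.02
eef_pos: [0.5526, -0.1853, 0.0947]
eef_rot: [0.001, 0.528, 0.849, 0.0]
wrist_force: [-0.4, 2.1, 3.8]
opening: 0.594
t 12.02 p [ 552.6 -185.3   94.7] xax [-0.442  0.897 -0.002] yaw(x)deg 116.2 zax [ 2.3e-03 -6.0e-04 -1.0e+00] F [-0.4  2.1  3.8] T [ 0.42 -0.02 -0.03] op 0.594 q [-0.53  0.37  1.7   0.    1.07 -0.99]
[0.0018 0.0016 0.    ]
```

```bash
python3 -m jog '[[[0.3,-0.5,0.3],[0.0018,0.0016,0.06],0.3],[[0.3,-0.5,0.5],[0.0018,0.0016,0.12],0.3],[[0.3,-0.5,0.7],[0.0018,0.0016,0.17],0.3],[[0.3,-0.5,0.7],[0.0018,0.0016,0.17],0.3]]'
python3 -c "
from h import *
st();print(upright())"
python3 -m jog '[[[0,0,0.3],[0,0,0.06],0.3],[[0,0,0.5],[0,0,0.12],0.3],[[0,0,0.7],[0,0,0.17],0.3],[[0,0,0.7],[0,0,0.17],0.3]]'
python3 -c "
from h import *
st();print(upright())"
```

```text
time_s: 12.35
eef_pos: [0.5525, -0.1852, 0.0943]
eef_rot: [0.0, 0.598, 0.801, 0.0]
wrist_force: [0.8, 1.5, 2.9]
opening: 0.594
t 12.35 p [ 552.5 -185.2   94.3] xax [-0.285  0.959 -0.   ] yaw(x)deg 106.5 zax [ 0.001  0.    -1.   ] F [0.8 1.5 2.9] T [ 0.37 -0.14 -0.  ] op 0.594 q [-0.53  0.37  1.7   0.    1.07 -0.82]
[0.001  0.0002 0.    ]
time_s: 12.68
eef_pos: [0.5528, -0.1852, 0.0938]
eef_rot: [0.001, 0.663, 0.748, 0.001]
wrist_force: [0.4, 3.1, 4.5]
opening: 0.59
t 12.68 p [ 552.8 -185.2   93.8] xax [-0.12   0.993 -0.   ] yaw(x)deg 96.9 zax [ 0.0017 -0.     -1.    ] F [0.4 3.1 4.5] T [ 0.44 -0.1  -0.01] op 0.59 q [-0.53  0.37  1.7   0.    1.07 -0.65]
[ 0.0017  0.0002 -0.    ]
```

```bash
python3 -m jog '[[[0,-0.6,0.3],[0.0017,0,0.06],0.3],[[0,-0.6,0.5],[0.0017,0,0.12],0.3],[[0,-0.6,0.7],[0.0017,0,0.17],0.3],[[0,-0.6,0.7],[0.0017,0,0.17],0.3]]'
python3 -c "
from h import *
st();print(upright())"
python3 -m jog '[[[0,0,0.3],[0,0,0.06],0.3],[[0,0,0.5],[0,0,0.12],0.3],[[0,0,0.7],[0,0,0.17],0.3],[[0,0,0.7],[0,0,0.17],0.3]]'
python3 -c "
from h import *
st();print(upright())"
```

```text
time_s: 13.02
eef_pos: [0.5525, -0.1854, 0.0934]
eef_rot: [0.0, 0.724, 0.69, 0.0]
wrist_force: [0.5, 1.2, 4.5]
opening: 0.593
t 13.02 p [ 552.5 -185.4   93.4] xax [ 0.048  0.999 -0.   ] yaw(x)deg 87.3 zax [ 8.e-04 -5.e-04 -1.e+00] F [0.5 1.2 4.5] T [ 0.27 -0.24  0.03] op 0.593 q [-0.53  0.38  1.7  -0.    1.07 -0.48]
[ 0.0008  0.0004 -0.    ]
time_s: 13.35
eef_pos: [0.5529, -0.1852, 0.0929]
eef_rot: [0.001, 0.779, 0.627, 0.001]
wrist_force: [0.4, 3.6, 4.7]
opening: 0.592
t 13.35 p [ 552.9 -185.2   92.9] xax [0.214 0.977 0.   ] yaw(x)deg 77.7 zax [ 1.6e-03 -3.0e-04 -1.0e+00] F [0.4 3.6 4.7] T [ 0.55 -0.25  0.09] op 0.592 q [-0.53  0.38  1.7   0.    1.07 -0.31]
[ 0.0016 -0.      0.    ]
```

```bash
python3 -m jog '[[[0,-0.5,0.3],[0.0016,0,0.05],0.3],[[0,-0.5,0.5],[0.0016,0,0.09],0.3],[[0,-0.5,0.5],[0.0016,0,0.09],0.3]]'
python3 -c "
from h import *
st();print(upright())"
python3 -m jog '[[[0,0,0.3],[0,0,0.05],0.3],[[0,0,0.5],[0,0,0.09],0.3],[[0,0,0.5],[0,0,0.09],0.3]]'
python3 -c "
from h import *
st();print(upright())"
```

```text
time_s: 13.6
eef_pos: [0.5528, -0.1853, 0.0927]
eef_rot: [0.0, 0.806, 0.592, 0.0]
wrist_force: [1.8, 2.2, 3.9]
opening: 0.588
t 13.6 p [ 552.8 -185.3   92.7] xax [ 0.298  0.955 -0.   ] yaw(x)deg 72.7 zax [ 9.e-04 -4.e-04 -1.e+00] F [1.8 2.2 3.9] T [ 0.31 -0.25  0.09] op 0.588 q [-0.53  0.38  1.7   0.    1.07 -0.22]
[ 0.001   0.0001 -0.    ]
time_s: 13.85
eef_pos: [0.5527, -0.1851, 0.0925]
eef_rot: [0.0, 0.831, 0.557, 0.0]
wrist_force: [-0.5, 3.6, 7.0]
opening: 0.59
t 13.85 p [ 552.7 -185.1   92.5] xax [0.38  0.925 0.   ] yaw(x)deg 67.7 zax [ 5.e-04 -2.e-04 -1.e+00] F [-0.5  3.6  7. ] T [0.56 0.12 0.14] op 0.59 q [-0.53  0.38  1.7   0.    1.07 -0.14]
[ 0.0005 -0.      0.    ]
```

```bash
python3 -m jog '[[[0,0,0.2],[0,0,0.05],0.3],[[0,0,0.3],[0,0,0.07],0.3],[[0,0,0.3],[0,0,0.07],0.3]]'
python3 -c "
from h import *
st();print(upright())"
```

```text
time_s: 14.1
eef_pos: [0.5523, -0.1849, 0.0925]
eef_rot: [-0.0, 0.848, 0.529, -0.0]
wrist_force: [-2.5, 3.3, 7.9]
opening: 0.593
t 14.1 p [ 552.3 -184.9   92.5] xax [ 0.44   0.898 -0.   ] yaw(x)deg 63.9 zax [-5.e-04  0.e+00 -1.e+00] F [-2.5  3.3  7.9] T [0.53 0.34 0.35] op 0.593 q [-0.53  0.38  1.7  -0.    1.07 -0.07]
[-0.0004  0.0002 -0.    ]
```

Torque rises against the dead stop at about 0.35 N·m, after roughly 70° of turn, with the underside about 19.6 mm deep. I'll unwind the rubber slightly, release and lift clear.

```bash
python3 -m jog '[[[0,0,-0.2],[0,0,-0.03],0.3],[[0,0,-0.3],[0,0,-0.04],0.3],[[0,0,-0.3],[0,0,-0.04],0.3]]'
python3 -c "
from h import *
st()"
python3 -m jog '[[[0,0,0],[0,0,0],0.65],[[0,0,0],[0,0,0],0.75],[[0,0,0],[0,0,0],0.9],[[0,0,0],[0,0,0],1],[[0,0,0],[0,0,0],1],[[0,0,0],[0,0,0],1],[[0,0,-15],[0,0,0],1],[[0,0,-50],[0,0,0],1],[[0,0,-85],[0,0,0],1],[[0,0,-100],[0,0,0],1],[[0,0,-100],[0,0,0],1]]'
python3 - <<'E'
from h import *
p,d=camera("side"); cv2.imwrite("pics/side9.png",p[:,:,::-1])
c=get_calibration("wrist"); o=get_obs()
p,d=camera("wrist"); cv2.imwrite("pics/w9.png",p[:,:,::-1]); np.save("d9.npy",d)
vv,uu=np.mgrid[0:300,100:540]; dd=d[0:300,100:540]; T=c["world_from_camera"]
P=np.stack([(uu-c["cx"])/c["fx"]*dd,(vv-c["cy"])/c["fy"]*dd,dd],-1)@T[:3,:3].T+T[:3,3]
k=(P[...,2]>.10)&(P[...,2]<.13)&(dd>0);print(k.sum(),np.median(P[k],0) if k.sum() else 0,(P[k].min(0)+P[k].max(0))/2 if k.sum() else 0)
st()
s=cv2.imread("pics/side9.png");cv2.imwrite("pics/side9z.png",cv2.resize(s[240:340,270:390],None,fx=5,fy=5,interpolation=cv2.INTER_CUBIC))
E
```

```text
time_s: 14.35
eef_pos: [0.5522, -0.1849, 0.0926]
eef_rot: [-0.0, 0.837, 0.547, -0.0]
wrist_force: [0.4, 2.6, 2.2]
opening: 0.588
t 14.35 p [ 552.2 -184.9   92.6] xax [ 0.401  0.916 -0.   ] yaw(x)deg 66.4 zax [-8.e-04  1.e-04 -1.e+00] F [0.4 2.6 2.2] T [ 0.39 -0.14  0.15] op 0.588 q [-0.53  0.38  1.7  -0.    1.07 -0.11]
time_s: 15.27
eef_pos: [0.5548, -0.1863, 0.1978]
eef_rot: [0.004, 0.837, 0.547, 0.002]
wrist_force: [1.3, -1.3, -0.2]
opening: 1.002
4798 [ 0.55353698 -0.18186711  0.11415934] [ 0.55181957 -0.18508154  0.10846534]
t 15.37 p [ 552.4 -185.   193. ] xax [ 0.401  0.916 -0.   ] yaw(x)deg 66.4 zax [ 2.e-04 -6.e-04 -1.e+00] F [ 0.6  0.2 -0.9] T [ 0.    0.01 -0.06] op 1.001 q [-0.53  0.25  1.64 -0.    1.26 -0.11]
```

View pics/side9z.png

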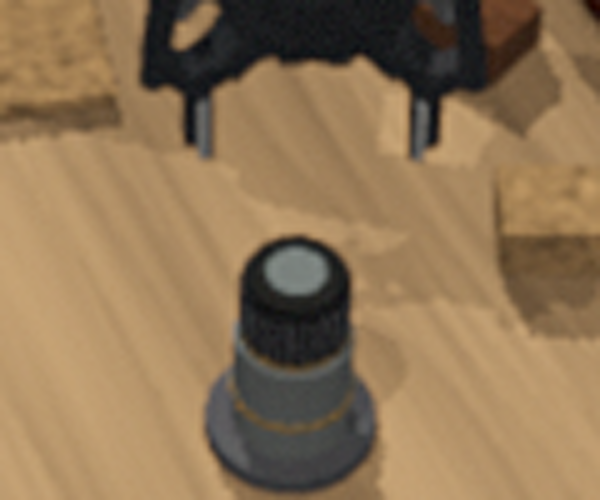

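View pics/w9.png

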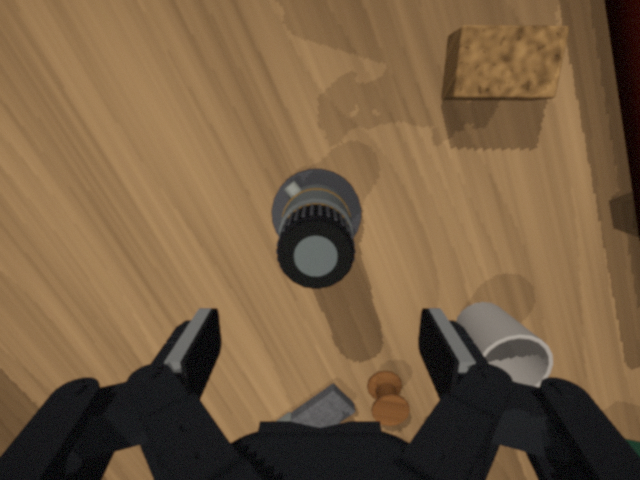

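Run:
```python
from h import *
c=get_calibration("wrist"); p,d=camera("wrist"); T=c["world_from_camera"]
vv,uu=np.mgrid[240:270,305:328]; dd=d[240:270,305:328]
P=np.stack([(uu-c["cx"])/c["fx"]*dd,(vv-c["cy"])/c["fy"]*dd,dd],-1)@T[:3,:3].T+T[:3,3]
print("lens z",np.median(P[...,2]), "slope fit",np.linalg.lstsq(np.c_[P[...,:2].reshape(-1,2),np.ones(P[...,0].size)],P[...,2].ravel(),rcond=None)[0])
d1=np.load("d1.npy");T=np.load("wc1.npy");vv,uu=np.mgrid[223:245,305:326];dd=d1[223:245,305:326]
P=np.stack([(uu-c["cx"])/c["fx"]*dd,(vv-c["cy"])/c["fy"]*dd,dd],-1)@T[:3,:3].T+T[:3,3]
print("rest lens z",np.median(P[...,2]))
st()
```

```text
lens z 0.11480755369180949 slope fit [0.24312495 0.49356993 0.07134435]
rest lens z 0.07489532513518612
t 15.42 p [ 551.7 -184.6  191.6] xax [ 0.401  0.916 -0.   ] yaw(x)deg 66.4 zax [-2.e-03  7.e-04 -1.e+00] F [0.  0.7 0. ] T [ 0.06  0.02 -0.02] op 0.999 q [-0.53  0.25  1.64 -0.    1.26 -0.11]
```

The lens rose 39.9 mm from where it stood on the tray, so the underside is about 20 mm below the rim, which is home. I'll let the arm settle and hand in.

```bash
python3 -m jog '[[[0,0,-20],[0,0,0],1],[[0,0,-20],[0,0,0],1],[[0,0,-20],[0,0,0],1],[[0,0,-20],[0,0,0],1],[[0,0,-20],[0,0,0],1]]'
python3 - <<'E'
from h import *
p,d=camera("scene"); cv2.imwrite("pics/scene10.png",p[:,:,::-1])
st()
E
```

```text
time_s: 15.83
eef_pos: [0.5511, -0.1843, 0.21]
eef_rot: [-0.002, 0.837, 0.547, -0.001]
wrist_force: [0.1, -0.8, -0.4]
opening: 0.999
t 15.88 p [ 551.1 -184.3  210.2] xax [0.401 0.916 0.   ] yaw(x)deg 66.4 zax [-0.0038  0.0018 -1.    ] F [-0.1 -1.4 -0.2] T [ 0.05 -0.01  0.03] op 1.001 q [-0.53  0.23  1.62 -0.    1.29 -0.11]
```

View pics/scene10.png

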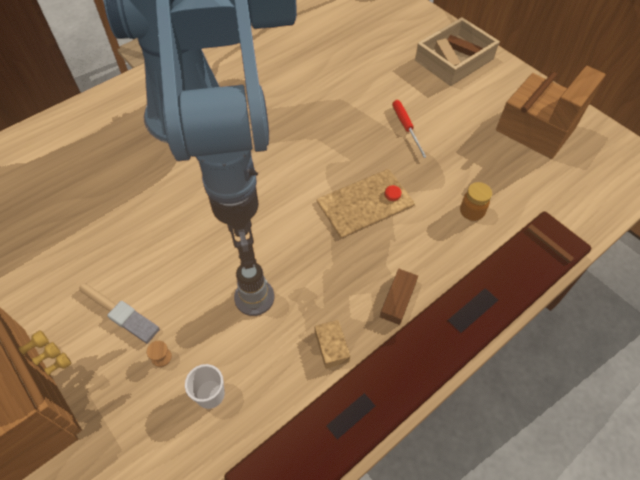

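The scene view shows the eyepiece standing in the barrel at about (250,280), with every bystander where it was at the start and the gripper above and clear.

```bash
python3 -c "
from bench import *
print(hand_in())"
```

```text
the job is handed in; nothing more can be done
None
```

The eyepiece is screwed into the barrel and the job is handed in, at about 16 s of the 67 s allowed. The hand-in gave no verdict.

**What I did:** I took the eyepiece from the tray and lowered it into the barrel mouth. It first touched down on the stops. Turning backward, it slipped to the crests, rode up about 2 mm and dropped the step to about 16.9 mm below the rim. I then turned it forward about 72° to the dead stop, eased off the last of the torque, let go and lifted clear.

**Last checks:**
- **Depth:** the lens rose 39.9 mm from its height on the tray, which puts the underside about 20.1 mm below the rim. The tool height gave about 19.6 mm. Both pass the 18.8 mm limit.
- **Centring:** the eyepiece's outline after release (551.8, −185.1 mm) is within 1 mm of the barrel centre from the wrist camera (551.9, −185.5 mm). Earlier, the fixed cameras put the barrel up to about 4 mm from that, so I relied on the wrist camera.
- **Forces:** the readings between moves never passed about 12 N or 0.35 N·m about the axis, not counting about 1 N of sensor noise. Brief peaks within a move were not recorded.
- **Surroundings:** the final scene picture shows no bystander moved, and the gripper is about 8 cm above the eyepiece.

**Failed check:** a plane fit to the lens depth, meant to measure tilt, gave a meaningless slope and I discarded it. Uprightness rests on the pictures and on the tool having been vertical at release.

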